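Lock up the cash boxes by feel

TASK

Lock up for the night: make sure that the push-push lock on each of the three cash boxes is locked. Any that is already locked must not be unlocked, even for a moment; the caps look and stand the same either way, so only a gentle touch tells which is which. Leave the other things on the desk alone.

Things in the scene. Friction and masses are not known exactly. Their poses are not given: they have to be found in the camera images.
- box_a: One of three identical closed grey steel cash boxes, 156 x 116 mm, 80 mm high, fixed, a 12 mm high steel handle across the rear of the lid, a round black lock cap near the front. Origin: centre of its underside; x from cap end to handle end, z up. At the start at least one box is locked and at least one is not; which is unknown. A touch of 2.5 to 3.5 N finds the plunger without moving it.
- a_captop (a point): Centre of the top face of the lock cap of box_a at rest (a fixed point, 35 mm from the box's centre towards its -x end, 104 mm above the desk). Cap 44 mm across, 24 mm proud of the lid, pushed straight down, solid stop 19 mm down. A weak spring (0.6 to 1.4 N) lifts every cap to this height, locked or not; the lock's plunger is hidden below it. (Same for all three.)
- box_b: One of three identical closed grey steel cash boxes, 156 x 116 mm, 80 mm high, fixed, a 12 mm high steel handle across the rear of the lid, a round black lock cap near the front. Origin: centre of its underside; x from cap end to handle end, z up. To lock: push an unlocked cap to its stop (18 mm at least), let it rise.
- b_captop (a point): Centre of the top face of the lock cap of box_b at rest (a fixed point, 35 mm from the box's centre towards its -x end, 104 mm above the desk). Cap 44 mm across, 24 mm proud of the lid, pushed straight down, solid stop 19 mm down. UNLOCKED: the cap sinks loosely for 3 mm, then meets the plunger, which resists with 5 N, up to 7 N further down. (Same for all three.)
- box_c: One of three identical closed grey steel cash boxes, 156 x 116 mm, 80 mm high, fixed, a 12 mm high steel handle across the rear of the lid, a round black lock cap near the front. Origin: centre of its underside; x from cap end to handle end, z up. Pushing a LOCKED cap 2 mm past where it meets the plunger unlocks it.
- c_captop (a point): Centre of the top face of the lock cap of box_c at rest (a fixed point, 35 mm from the box's centre towards its -x end, 104 mm above the desk). Cap 44 mm across, 24 mm proud of the lid, pushed straight down, solid stop 19 mm down. LOCKED: the plunger stays 11 mm down, so the cap sinks loosely for 14 mm, then meets it (6 N). (Same for all three.)
- stapler: Black desk stapler, 150 x 36 x 48 mm, loose, not to be moved. Origin: centre of its underside.
- calculator: Grey desk calculator, 150 x 100 x 20 mm, loose, not to be moved. Origin: centre of its underside.
- stone: Round grey-white stone paperweight, 84 mm across, 34 mm high, loose, not to be moved. Origin: centre of its underside.
There are look-alikes about, which are no part of the job. Leave any blue or red look-alike of the box_b alone.

How it is judged:
At the end, for the whole second after the job is handed in: Every box is locked: its hidden plunger (joint *_lock) is latched 9.5 to 12.8 mm down, with the latch pin (*_pin) caught, and its cap (*_cap) is back within 2 mm of rest. No lock was ever clicked open; stapler, calculator and stone each moved at most 20 mm (value of joint a_lock between 0.0095 and 0.0128 m and value of joint each of a_pin, b_pin, c_pin below -0.002 m and value of joint each of a_cap, b_cap, c_cap below 0.002 m and value of joint b_lock between 0.0095 and 0.0128 m and value of joint c_lock between 0.0095 and 0.0128 m); the robot touches nothing.
It fails at once if a lock is clicked out of its locked position ((value of joint a_lock above 0.0131 m and value of joint a_pin above -0.0013 m) or (value of joint b_lock above 0.0131 m and value of joint b_pin above -0.0013 m) or (value of joint c_lock above 0.0131 m and value of joint c_pin above -0.0013 m)).
It fails at once if the stapler, calculator or stone is moved by more than 20 mm (distance of any of stapler, calculator, stone from where it was at the start of the episode above 0.02 m).
It also fails if it takes over 54 s, if anything falls off the work surface, if the arm or the gripper's body presses on something with over 40 N, if the wrist force passes 120 N, or if a joint passes its speed limit or range.

ROBOT

A 6-joint arm with a two-finger parallel gripper is mounted at the origin on the work surface. World frame = base frame: x ahead of the robot, y to its left, z up, the work surface at z = 0. Lengths are in m, angles in rad, forces in N, time in s.
With the tool pointing down it reaches from about 0.325 to 0.875 m from the base axis. Payload 4.4 kg.
Tool frame: the origin (TCP) lies midway between the tips of the shut fingers; the grasp point (between the pads) lies 19 mm behind it (env.grasp_offset is the distance from the TCP to the grasp point, in m); z points along the fingers, y is the direction in which the jaws open and shut (so a half turn about z gives the same grasp; the last joint's range is limited). The gripper opens to 85 mm and grips with 20 to 120 N. Pads are 22 mm wide; open, the fingers measure 114 mm over their backs; the gripper's body (76 mm by 85 mm) begins 54 mm behind the grasp point. The pads swing forward as they close: fully open they stand 13 mm farther back than shut.
Start: joints at [-1.349, 0.207, 1.542, -0, 1.393, -0.15], TCP at [0.209, -0.536, 0.231] pointing down, gripper open.
Joint ranges: [-2.73, 2.73], [-0.86, 2.22], [0.23, 2.46], [-1.11, 4.25], [0.08, 2.63], [-2.82, 2.82]. Speed limits (rad/s): [2.79, 2.79, 3.14, 3.14, 3.14, 3.14].

INTERFACE

Orientations are given as a rotation vector (axis times angle).
In Python, from cell import env gives the robot as it stands.
- The arm moves only by the tool drive_tool, never from a script. Its argument "rows" is a list of rows, each a list of 3 entries, a list of its own where there are three numbers: the shift along the tool's x, y, z in mm, then the turn, a rotation vector about the tool's x, y, z in rad, then the closure, from -1 (fully open) to 1 (shut). A call has 1 to 12 rows; each row shifts and turns the pose as measured when the row begins, along the tool's axes as they then stand; what a row does not reach is not made up. A row lasts 1/12 s, in which the tool goes at most 41.7 mm and 7.16 degrees, less where a joint would pass 70% of its speed; a pose out of reach is approached as far as the arm can. A call is refused whole if a number of a shift passes 41.7 or a number of a turn 0.125, either way. A call with a gripper value outside its range is refused whole. The fingers move at their own pace and stop on an object; "squeeze" is the grip in N (left out, the last holds). Time passes only in rows, so rows that do not move let the fingers close. It gives the time, the measured TCP pose, the force and the opening at its end, in the units of the state.
- env.read_state(): the state, without advancing time (a new reading comes with each control period).
- env.grab_frame(name): name is "scene" or "top" or "wrist"; returns (picture, depth): 420x560x3 uint8, blue, green, red; 420x560 float32, m along the optical axis (not along the pixel's ray), 0 where there is no reading.
- env.camera_model(name): a dict with "intrinsics" (3x3 intrinsics, pixels), "rvec" (rotation vector, rad) and "tvec" (3), from world to camera coordinates, as OpenCV has them; the wrist camera has in their place "mount" (4x4, takes a point from camera to tool coordinates, whose origin is the TCP and whose axes are the flange's). Camera axes: x right, y down, z forward; pixel columns grow to the right and rows downward; lengths in m; the calibration is good to about 2 mm. A picture is of the moment at which its call begins: read the wrist's pose just before it. camera_model takes no time and is no camera call.
- env.sign_off(): hands the job in, once; it reports no verdict.
Trained networks look in the newest picture that a camera, given by its name, has taken for a name from the list of things; names that differ only in an ending like _2 or _b are one class to them, and where a whole thing is asked for, a point or a joint stands for the part that bears it (a point fixed in the world has none). Each returns a list of dicts, best first, with "confidence" (0 to 1); they miss things now and then, are a little off and sometimes report something else, mostly with a low value. They report only what shows in the picture. A call takes as long as a camera call. They do not tell look-alikes from the thing itself.
- env.find_in(label, camera): "at" ([x, y, z] in m, in world coordinates, good to about 4 mm: the middle of the surface that is visible of it).
- env.place_of(label, camera): "at" ([x, y, z] in m, in world coordinates, good to about 4 mm: a listed point, or the origin of a listed thing).
The state is a dict: "clock": time; "qpos": joint angles; "qd": joint speeds; "tau": joint torques, N m; "tcp_pos": TCP position; "ee_rot": TCP orientation; "contact_force": force on the tool from outside, world axes, zero at the start; "ft_torque": the same for the moment, N m; "opening": finger opening in m.
Only numpy, scipy, OpenCV 4.12 (cv2) and the standard library are available. Lean on these libraries where they do the work, as an engineer would, in place of code of your own. Each camera call takes 0.05 s, during which the arm holds its last target. There are 200 camera calls.

## Working session

There is one attempt and no reset: what is moved stays moved. The work goes in short steps, Python scripts to look and compute and a tool call to move; the robot and the scene stay as the last step left them, time stands still between calls to the robot, and variables do not carry over. Pictures are saved under pics/ and viewed, about 8 in all and at most 12, crops included, and the job is handed in when it is done.

Besides the shell and the picture viewer there is one more tool, called after ">>>" as name([rows], argument=value, ...), one row to a line, values as JSON. drive_tool: Moves the arm, as the interface text tells. Its arguments: {"type":"object","properties":{"rows":{"type":"array"},"squeeze":{"type":"number"}},"required":["rows"]}

```bash
mkdir -p pics; ls; python3 - <<'E'
from cell import env
import cv2, numpy as np
s=env.read_state(); print({k:np.round(v,4).tolist() for k,v in s.items()})
for c in ("top","scene"):
    im,d=env.grab_frame(c); cv2.imwrite(f"pics/{c}0.png",im); np.save(f"pics/{c}0.npy",d)
    for l in ("a_captop","box_a"):
        for r in env.place_of(l,c): print(c,l,np.round(r["at"],4),round(r["confidence"],2))
E
```

```text
pics
{'clock': 0.0, 'qpos': [-1.3485, 0.2075, 1.543, 0.0, 1.3935, -0.1505], 'qd': [0.0005, 0.0, 0.0001, 0.0013, 0.0005, 0.0], 'tau': [-0.0011, -38.3033, -29.16, -0.0005, 0.0105, 0.0], 'tcp_pos': [0.2093, -0.5348, 0.2301], 'ee_rot': [-3.0849, -0.5818, 0.0001], 'contact_force': [-0.7674, -0.2275, -1.0208], 'ft_torque': [0.0296, 0.0487, 0.0156], 'opening': 0.0853}
top a_captop [0.504  0.0055 0.1032] 0.71
top a_captop [ 0.7561  0.1341 -0.0024] 0.63
top a_captop [ 0.5099 -0.2694  0.1039] 0.57
top box_a [0.7458 0.3221 0.0029] 0.96
top box_a [ 0.4868  0.2242 -0.0019] 0.87
top box_a [ 0.5389 -0.0098 -0.0035] 0.85
top box_a [ 0.2564 -0.2249  0.0036] 0.74
top box_a [ 0.2531  0.2343 -0.002 ] 0.62
top box_a [ 0.5415 -0.2571  0.0013] 0.56
scene a_captop [0.5043 0.0033 0.1017] 0.69
scene box_a [ 0.2597 -0.223  -0.0024] 0.97
scene box_a [0.481  0.2225 0.0006] 0.92
scene box_a [0.742  0.3223 0.0016] 0.88
scene box_a [0.248  0.2382 0.0027] 0.74
scene box_a [ 0.5422 -0.2563  0.0012] 0.66
scene box_a [ 0.5393 -0.0097  0.0016] 0.61
```

View pics/top0.png

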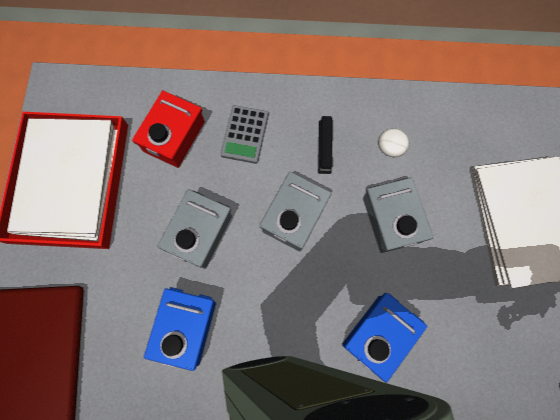

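View pics/scene0.png

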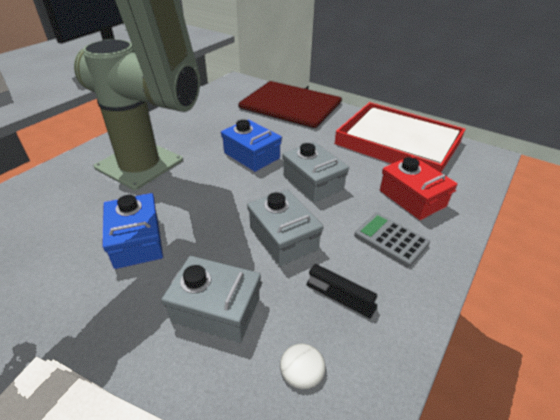

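The top view shows three grey boxes, with caps at about (186,239), (289,220) and (407,225). The look-alikes to leave alone are red at (159,133) and blue at (173,345) and (378,349). Next I'll measure the grey caps and check them in a crop.

```bash
cat > h.py <<'E'
from cell import env
import numpy as np, cv2, sys
from scipy.spatial.transform import Rotation as R
def goto(p):
    s=env.read_state(); r=R.from_rotvec(s["ee_rot"])
    d=r.inv().apply(np.array(p)-s["tcp_pos"])*1000
    print("t",round(float(s["clock"]),2),"tcp",np.round(s["tcp_pos"],4),"F",np.round(s["contact_force"],1),"open",round(float(s["opening"]),3),"tool z",np.round(r.as_matrix()[:,2],4),"shift mm",np.round(d,1))
E
python3 - <<'E'
from h import *
im=cv2.imread("pics/top0.png"); d=np.load("pics/top0.npy"); m=env.camera_model("top")
K=np.array(m["intrinsics"]); Rm,_=cv2.Rodrigues(np.array(m["rvec"],float)); t=np.array(m["tvec"]).ravel()
blk=(im.max(2)<45).astype(np.uint8)
n,lab,st,cen=cv2.connectedComponentsWithStats(blk)
for g in [(186,239),(289,220),(407,225)]:
    k=lab[g[1],g[0]]; v,u=np.where(lab==k); z=d[v,u]
    P=np.c_[u,v,np.ones(len(u))]@np.linalg.inv(K).T*z[:,None]; W=(P-t)@Rm
    top=(abs(W[:,2]-0.104)<0.006)&(z>0); T=W[top]
    print(g,len(u),"top n",top.sum(),"mean",np.round(T.mean(0),4),"mid",np.round((T.min(0)+T.max(0))/2,4),"ext",np.round(np.ptp(T,axis=0),4))
c=im[160:280,140:450]; cv2.imwrite("pics/crop.png",cv2.resize(c,None,fx=2.5,fy=2.5,interpolation=cv2.INTER_CUBIC))
goto([.504,.0045,.14])
E
```

```text
(186, 239) 287 top n 273 mean [0.4466 0.2352 0.1025] mid [0.447  0.2358 0.1033] ext [0.04   0.0411 0.0102]
(289, 220) 264 top n 247 mean [0.5034 0.0021 0.1027] mid [0.5035 0.0027 0.1029] ext [0.0409 0.039  0.0093]
(407, 225) 291 top n 252 mean [ 0.5056 -0.2691  0.1027] mid [ 0.5056 -0.2687  0.1027] ext [0.0403 0.0387 0.0091]
t 0.3 tcp [ 0.2093 -0.5353  0.2309] F [ 0.6 -0.4 -0.1] open 0.086 tool z [-2.e-04  8.e-04 -1.e+00] shift mm [ 471.  -395.3   91.2]
```

View pics/crop.png

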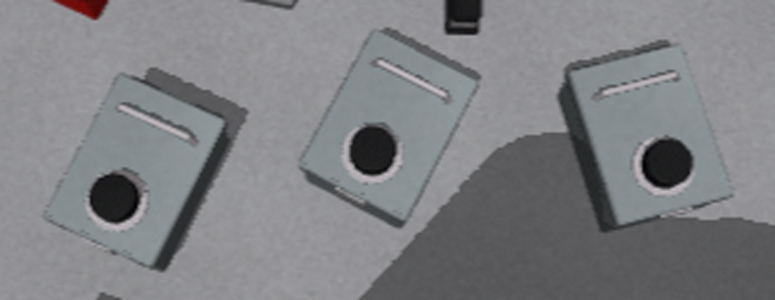

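The crop shows three grey boxes with black caps, at about (113,197), (371,150) and (665,163). Cap tops measure about 103 mm high and 40 mm across, which fits the description. I'll start with the right-hand one at (0.506, -0.269).

>>> drive_tool([
  [[37, -14, 0], [0, 0, 0], 1],
  [[37, -14, 0], [0, 0, 0], 1],
  [[37, -14, 0], [0, 0, 0], 1],
  [[37, -14, 0], [0, 0, 0], 1],
  [[37, -14, 0], [0, 0, 0], 1],
  [[37, -14, 0], [0, 0, 0], 1],
  [[37, -14, 0], [0, 0, 0], 1],
  [[37, -14, 0], [0, 0, 0], 1],
  [[37, -14, 0], [0, 0, 0], 1],
  [[37, -14, 0], [0, 0, 0], 1],
  [[0, 0, 0], [0, 0, 0], 1],
], squeeze=40)

```text
clock: 1.22
tcp_pos: [0.5143, -0.2627, 0.2299]
ee_rot: [3.088, 0.565, 0.003]
contact_force: [-0.8, 0.2, -0.5]
opening: -0.0001
```

```bash
python3 -c "
from h import *
goto([.506,-.269,.112])"
```

```text
t 1.22 tcp [ 0.5143 -0.2627  0.2299] F [-0.8  0.2 -0.5] open -0.0 tool z [ 0.0021 -0.0022 -1.    ] shift mm [-10.1   2.6 117.9]
```

>>> drive_tool([
  [[-5, 1, 30], [0, 0, 0], 1],
  [[-3, 1, 30], [0, 0, 0], 1],
  [[-2, 0, 30], [0, 0, 0], 1],
  [[0, 0, 15], [0, 0, 0], 1],
  [[0, 0, 0], [0, 0, 0], 1],
  [[0, 0, 0], [0, 0, 0], 1],
])

```text
clock: 1.72
tcp_pos: [0.5101, -0.267, 0.124]
ee_rot: [3.079, 0.579, 0.01]
contact_force: [-0.1, 0.1, 0.2]
opening: 0.0
```

```bash
python3 -c "
from h import *
goto([.506,-.269,.104])"
```

```text
t 1.72 tcp [ 0.5101 -0.267   0.124 ] F [-0.1  0.1  0.2] open 0.0 tool z [ 0.0075 -0.0069 -0.9999] shift mm [-4.7  0.2 20. ]
```

>>> drive_tool([
  [[-2, 0, 8], [0, 0, 0], 1],
  [[-2, 0, 8], [0, 0, 0], 1],
  [[0, 0, 3], [0, 0, 0], 1],
  [[0, 0, 2], [0, 0, 0], 1],
  [[0, 0, 0], [0, 0, 0], 1],
  [[0, 0, 0], [0, 0, 0], 1],
])

```text
clock: 2.22
tcp_pos: [0.5085, -0.2719, 0.1062]
ee_rot: [3.073, 0.576, 0.019]
contact_force: [0.4, -0.8, 0.4]
opening: -0.0003
```

>>> drive_tool([
  [[0, 0, 2], [0, 0, 0], 1],
  [[0, 0, 0], [0, 0, 0], 1],
  [[0, 0, 0], [0, 0, 0], 1],
])

```text
clock: 2.47
tcp_pos: [0.5095, -0.2726, 0.1055]
ee_rot: [3.071, 0.576, 0.022]
contact_force: [0.1, -0.4, -0.4]
opening: 0.0003
```

>>> drive_tool([
  [[0, 0, 2], [0, 0, 0], 1],
  [[0, 0, 0], [0, 0, 0], 1],
  [[0, 0, 0], [0, 0, 0], 1],
])

```text
clock: 2.72
tcp_pos: [0.51, -0.2729, 0.104]
ee_rot: [3.07, 0.576, 0.023]
contact_force: [-1.3, -0.4, 1.0]
opening: -0.0003
```

>>> drive_tool([
  [[-2, 0, 2], [0, 0, 0], 1],
  [[-2, 0, 1.5], [0, 0, 0], 1],
  [[0, 0, 0], [0, 0, 0], 1],
])

```text
clock: 2.97
tcp_pos: [0.5073, -0.2745, 0.1013]
ee_rot: [3.069, 0.576, 0.027]
contact_force: [-0.0, 0.6, 1.5]
opening: -0.0
```

>>> drive_tool([
  [[0, -2, 2], [0, 0, 0], 1],
  [[0, 0, 0], [0, 0, 0], 1],
])

```text
clock: 3.13
tcp_pos: [0.5074, -0.2743, 0.1007]
ee_rot: [3.065, 0.575, 0.029]
contact_force: [-1.4, 2.0, 4.4]
opening: 0.0003
```

>>> drive_tool([
  [[0, 0, 2], [0, 0, 0], 1],
  [[0, 0, 0], [0, 0, 0], 1],
])

```text
clock: 3.3
tcp_pos: [0.5074, -0.2742, 0.0996]
ee_rot: [3.065, 0.575, 0.029]
contact_force: [-1.3, 0.2, 5.2]
opening: -0.0001
```

>>> drive_tool([
  [[0, -1, 3], [0, 0, 0], 1],
  [[0, 0, 2], [0, 0, 0], 1],
])

```text
clock: 3.47
tcp_pos: [0.5074, -0.2743, 0.0961]
ee_rot: [3.063, 0.575, 0.03]
contact_force: [-2.3, 0.7, 5.2]
opening: -0.0
```

>>> drive_tool([
  [[0, 0, 3], [0, 0, 0], 1],
  [[0, 0, 2], [0, 0, 0], 1],
])

```text
clock: 3.63
tcp_pos: [0.5074, -0.2742, 0.0921]
ee_rot: [3.063, 0.576, 0.029]
contact_force: [-1.8, 0.3, 6.4]
opening: -0.0001
```

Force stays at 5–6.5 N from about 3.5 mm down, so this one is unlocked. I'll push it to its stop.

>>> drive_tool([
  [[0, 0, 3], [0, 0, 0], 1],
  [[0, 0, 3], [0, 0, 0], 1],
])

```text
clock: 3.8
tcp_pos: [0.5074, -0.2742, 0.0873]
ee_rot: [3.064, 0.576, 0.028]
contact_force: [-2.5, 0.9, 6.5]
opening: 0.0001
```

>>> drive_tool([
  [[0, 0, 2.5], [0, 0, 0], 1],
  [[0, 0, 2], [0, 0, 0], 1],
])

```text
clock: 3.97
tcp_pos: [0.5076, -0.2744, 0.085]
ee_rot: [3.064, 0.576, 0.028]
contact_force: [-5.3, 3.4, 19.3]
opening: -0.0004
```

>>> drive_tool([
  [[0, 0, 2], [0, 0, 0], 1],
  [[0, 0, 2], [0, 0, 0], 1],
])

```text
clock: 4.13
tcp_pos: [0.5076, -0.2744, 0.0851]
ee_rot: [3.064, 0.577, 0.026]
contact_force: [-5.2, 3.3, 14.5]
opening: 0.0001
```

At the stop: z is 0.085 and the force has jumped to 19 N. Now lifting off.

>>> drive_tool([
  [[0, 0, -5], [0, 0, 0], 1],
  [[0, 0, -8], [0, 0, 0], 1],
  [[0, 0, -10], [0, 0, 0], 1],
  [[0, 0, -30], [0, 0, 0], 1],
  [[0, 0, 0], [0, 0, 0], 1],
])

```text
clock: 4.55
tcp_pos: [0.5052, -0.2721, 0.1394]
ee_rot: [3.068, 0.578, 0.021]
contact_force: [2.2, -0.8, 1.0]
opening: 0.0001
```

```bash
python3 -c "
from h import *
goto([.504,.003,.137])
s=env.read_state(); r=R.from_rotvec(s['ee_rot']); print((r.inv()*R.from_rotvec([3.085,.58,0])).as_rotvec())"
```

```text
t 4.55 tcp [ 0.5052 -0.2721  0.1394] F [ 2.2 -0.8  1. ] open 0.0 tool z [ 0.0171 -0.0171 -0.9997] shift mm [  99.  -256.7   -2.3]
[ 0.01964721 -0.01021032  0.00078382]
```

>>> drive_tool([
  [[14, -36, -1], [0.02, -0.01, 0], 1],
  [[14, -36, 0], [0, 0, 0], 1],
  [[14, -36, 0], [0, 0, 0], 1],
  [[14, -36, 0], [0, 0, 0], 1],
  [[14, -36, 0], [0, 0, 0], 1],
  [[14, -36, 0], [0, 0, 0], 1],
  [[14, -36, 0], [0, 0, 0], 1],
  [[0, 0, 0], [0, 0, 0], 1],
  [[0, 0, 0], [0, 0, 0], 1],
])

```text
clock: 5.3
tcp_pos: [0.5048, 0.0072, 0.1407]
ee_rot: [3.085, 0.572, 0.004]
contact_force: [0.4, -0.3, 0.1]
opening: 0.0003
```

```bash
python3 -c "
from h import *
goto([.504,.003,.104])
s=env.read_state(); r=R.from_rotvec(s['ee_rot']); print((r.inv()*R.from_rotvec([3.085,.58,0])).as_rotvec())"
```

```text
t 5.3 tcp [0.5048 0.0072 0.1407] F [ 0.4 -0.3  0.1] open 0.0 tool z [ 0.0034 -0.0038 -1.    ] shift mm [-2.3  3.4 36.7]
[ 0.00228555 -0.00221048 -0.0049592 ]
```

>>> drive_tool([
  [[-2, 2, 10], [0, 0, 0], 1],
  [[0, 1, 10], [0, 0, 0], 1],
  [[0, 0, 9], [0, 0, 0], 1],
  [[0, 0, 4], [0, 0, 0], 1],
  [[0, 0, 0], [0, 0, 0], 1],
])

```text
clock: 5.72
tcp_pos: [0.5033, -0.0003, 0.1033]
ee_rot: [3.086, 0.566, 0.001]
contact_force: [1.3, -0.9, 0.6]
opening: 0.0
```

>>> drive_tool([
  [[0, 0, 2], [0, 0, 0], 1],
  [[0, 0, 1], [0, 0, 0], 1],
])

```text
clock: 5.88
tcp_pos: [0.5034, -0.0014, 0.0997]
ee_rot: [3.088, 0.56, -0.0]
contact_force: [-2.0, 3.3, 4.1]
opening: -0.0001
```

>>> drive_tool([
  [[0, 0, 2], [0, 0, 0], 1],
  [[0, 0, 1], [0, 0, 0], 1],
])

```text
clock: 6.05
tcp_pos: [0.5034, -0.0013, 0.0976]
ee_rot: [3.09, 0.558, -0.001]
contact_force: [-2.7, 2.0, 5.1]
opening: -0.0
```

>>> drive_tool([
  [[0, 0, 2], [0, 0, 0], 1],
  [[0, 0, 1], [0, 0, 0], 1],
])

```text
clock: 6.22
tcp_pos: [0.5035, -0.0013, 0.0958]
ee_rot: [3.091, 0.558, -0.001]
contact_force: [-2.6, 1.0, 5.5]
opening: 0.0004
```

>>> drive_tool([
  [[0, 0, 0], [0, 0, 0], 1],
])

```text
clock: 6.3
tcp_pos: [0.5035, -0.0013, 0.0963]
ee_rot: [3.091, 0.558, -0.001]
contact_force: [-2.1, 1.3, 5.5]
opening: -0.0
```

Force holds at 5–5.5 N at 7–8 mm, where a locked cap would still be loose at about 1 N. This one is unlocked too, so I'll push it to the stop.

>>> drive_tool([
  [[0, 0, 3], [0, 0, 0], 1],
  [[0, 0, 3], [0, 0, 0], 1],
])

```text
clock: 6.47
tcp_pos: [0.5037, -0.0014, 0.0922]
ee_rot: [3.09, 0.559, -0.001]
contact_force: [-3.4, 2.4, 6.3]
opening: 0.0
```

>>> drive_tool([
  [[0, 0, 3], [0, 0, 0], 1],
  [[0, 0, 3], [0, 0, 0], 1],
])

```text
clock: 6.63
tcp_pos: [0.5037, -0.0014, 0.0878]
ee_rot: [3.09, 0.559, -0.001]
contact_force: [-3.0, 1.5, 7.7]
opening: -0.0
```

>>> drive_tool([
  [[0, 0, 2], [0, 0, 0], 1],
  [[0, 0, 2], [0, 0, 0], 1],
])

```text
clock: 6.8
tcp_pos: [0.5037, -0.0014, 0.0854]
ee_rot: [3.09, 0.56, -0.002]
contact_force: [-2.9, 0.9, 6.8]
opening: -0.0002
```

>>> drive_tool([
  [[0, 0, 2], [0, 0, 0], 1],
  [[0, 0, 3], [0, 0, 0], 1],
])

```text
clock: 6.97
tcp_pos: [0.5041, -0.0015, 0.0848]
ee_rot: [3.09, 0.56, -0.003]
contact_force: [-11.1, 2.9, 29.8]
opening: -0.0002
```

>>> drive_tool([
  [[0, 0, 3], [0, 0, 0], 1],
  [[0, 0, 0], [0, 0, 0], 1],
])

```text
clock: 7.13
tcp_pos: [0.5039, -0.0014, 0.0865]
ee_rot: [3.089, 0.562, -0.006]
contact_force: [-3.9, 0.9, 6.5]
opening: 0.0003
```

Stop reached with 30 N at 0.085. Lifting.

>>> drive_tool([
  [[0, 0, -5], [0, 0, 0], 1],
  [[0, 0, -8], [0, 0, 0], 1],
  [[0, 0, -10], [0, 0, 0], 1],
  [[0, 0, -30], [0, 0, 0], 1],
  [[0, 0, 0], [0, 0, 0], 1],
])

```text
clock: 7.55
tcp_pos: [0.5049, -0.0025, 0.1436]
ee_rot: [3.086, 0.562, -0.003]
contact_force: [1.8, -0.8, 1.0]
opening: 0.0003
```

```bash
python3 -c "
from h import *
goto([.447,.2355,.137])"
```

```text
t 7.55 tcp [ 0.5049 -0.0025  0.1436] F [ 1.8 -0.8  1. ] open 0.0 tool z [-0.0012 -0.005  -1.    ] shift mm [  29.7 -243.2    5.5]
```

>>> drive_tool([
  [[4, -34, 0], [0, 0, 0], 1],
  [[4, -34, 0], [0, 0, 0], 1],
  [[4, -34, 0], [0, 0, 0], 1],
  [[4, -34, 0], [0, 0, 0], 1],
  [[4, -34, 0], [0, 0, 0], 1],
  [[4, -34, 0], [0, 0, 0], 1],
  [[4, -34, 0], [0, 0, 0], 1],
  [[0, 0, 0], [0, 0, 0], 1],
  [[0, 0, 0], [0, 0, 0], 1],
])

```text
clock: 8.3
tcp_pos: [0.4531, 0.2367, 0.1494]
ee_rot: [3.082, 0.55, 0.027]
contact_force: [-0.1, -0.2, 0.5]
opening: -0.0003
```

```bash
python3 -c "
from h import *
goto([.447,.2355,.106])"
```

```text
t 8.3 tcp [0.4531 0.2367 0.1494] F [-0.1 -0.2  0.5] open -0.0 tool z [ 0.0189 -0.0076 -0.9998] shift mm [-6.8 -1.6 43.2]
```

>>> drive_tool([
  [[-3, -1, 12], [0.01, -0.01, 0], 1],
  [[-3, -1, 12], [0, 0, 0], 1],
  [[0, 0, 10], [0, 0, 0], 1],
  [[0, 0, 4], [0, 0, 0], 1],
  [[0, 0, 0], [0, 0, 0], 1],
])

```text
clock: 8.72
tcp_pos: [0.4486, 0.2326, 0.1084]
ee_rot: [3.091, 0.546, 0.009]
contact_force: [0.2, 0.3, 0.3]
opening: 0.0001
```

>>> drive_tool([
  [[0, 0, 1], [0, 0, 0], 1],
  [[0, 0, 0], [0, 0, 0], 1],
])

```text
clock: 8.88
tcp_pos: [0.4488, 0.2307, 0.1064]
ee_rot: [3.091, 0.542, 0.005]
contact_force: [-0.0, 0.0, 0.1]
opening: 0.0003
```

>>> drive_tool([
  [[0, -2, 2], [0, 0, 0], 1],
  [[0, -2, 2], [0, 0, 0], 1],
  [[0, -1, 1], [0, 0, 0], 1],
])

```text
clock: 9.13
tcp_pos: [0.4487, 0.2351, 0.1022]
ee_rot: [3.092, 0.539, 0.01]
contact_force: [0.4, 0.2, 0.0]
opening: -0.0001
```

>>> drive_tool([
  [[0, 0, 1.5], [0, 0, 0], 1],
  [[0, 0, 0], [0, 0, 0], 1],
])

```text
clock: 9.3
tcp_pos: [0.4489, 0.2356, 0.1009]
ee_rot: [3.091, 0.54, 0.011]
contact_force: [0.3, 0.1, 0.3]
opening: -0.0005
```

>>> drive_tool([
  [[0, 0, 1], [0, 0, 0], 1],
  [[0, 0, 0], [0, 0, 0], 1],
])

```text
clock: 9.47
tcp_pos: [0.4491, 0.2359, 0.1002]
ee_rot: [3.091, 0.541, 0.012]
contact_force: [0.4, -0.6, 0.1]
opening: 0.0003
```

>>> drive_tool([
  [[0, 0, 1.5], [0, 0, 0], 1],
  [[0, 0, 1], [0, 0, 0], 1],
])

```text
clock: 9.63
tcp_pos: [0.4494, 0.2361, 0.098]
ee_rot: [3.091, 0.541, 0.014]
contact_force: [0.0, -0.7, 0.6]
opening: -0.0
```

>>> drive_tool([
  [[0, 0, 1], [0, 0, 0], 1],
  [[0, 0, 0], [0, 0, 0], 1],
])

```text
clock: 9.8
tcp_pos: [0.4494, 0.2361, 0.0968]
ee_rot: [3.091, 0.541, 0.014]
contact_force: [-1.2, -0.5, 0.6]
opening: -0.0001
```

>>> drive_tool([
  [[0, 0, 1], [0, 0, 0], 1],
  [[0, 0, 0], [0, 0, 0], 1],
])

```text
clock: 9.97
tcp_pos: [0.4494, 0.2362, 0.0957]
ee_rot: [3.091, 0.541, 0.014]
contact_force: [0.6, -0.1, 0.2]
opening: 0.0002
```

The force is only 0.2–0.6 N at 8 mm down, so the cap is loose and this one is locked. I'll check the fingertips really are on the cap before lifting.

```bash
python3 - <<'E'
from h import *
im,d=env.grab_frame("wrist"); cv2.imwrite("pics/w1.png",im)
F=[]
for i in range(6):
    env.grab_frame("wrist"); F.append(env.read_state()["contact_force"][2])
print(np.mean(F),np.round(F,1)); goto([.447,.2355,.17])
E
```

```text
0.5491926627888294 [0.7 0.5 0.2 0.3 1.2 0.4]
t 10.32 tcp [0.4494 0.2362 0.0959] F [ 0.  -1.   0.4] open 0.0 tool z [ 0.0092 -0.0017 -1.    ] shift mm [ -1.9   0.2 -74.2]
```

View pics/w1.png

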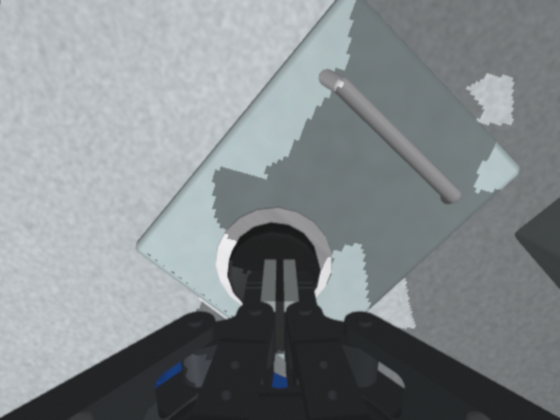

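The wrist view shows the fingertips at about (280,262) on the depressed cap, which spans roughly columns 228–320. The averaged force is 0.55 N, so it is locked. I'll lift off and check the other two with a gentle touch of at most 8 mm, which is safe for a locked lock.

>>> drive_tool([
  [[0, 0, -8], [0, 0, 0], 1],
  [[0, 0, -15], [0, 0, 0], 1],
  [[0, 0, -20], [0, 0, 0], 1],
  [[-4, 33, 0], [0, 0, 0], 1],
  [[-4, 34, 0], [0, 0, 0], 1],
  [[-4, 34, 0], [0, 0, 0], 1],
  [[-4, 34, 0], [0, 0, 0], 1],
  [[-4, 34, 0], [0, 0, 0], 1],
  [[-4, 34, 0], [0, 0, 0], 1],
  [[-4, 34, 0], [0, 0, 0], 1],
  [[0, 0, 0], [0, 0, 0], 1],
  [[0, 0, 0], [0, 0, 0], 1],
])

```text
clock: 11.32
tcp_pos: [0.5089, -0.0045, 0.1493]
ee_rot: [3.087, 0.55, 0.031]
contact_force: [0.1, 0.3, 0.7]
opening: 0.0001
```

```bash
python3 -c "
from h import *
goto([.504,.003,.106])"
```

```text
t 11.32 tcp [ 0.5089 -0.0045  0.1493] F [0.1 0.3 0.7] open 0.0 tool z [ 0.0202 -0.0019 -0.9998] shift mm [-2.8 -9.2 43.1]
```

>>> drive_tool([
  [[-1, -5, 12], [0, -0.015, 0], 1],
  [[-1, -4, 12], [0, 0, 0], 1],
  [[0, 0, 10], [0, 0, 0], 1],
  [[0, 0, 5], [0, 0, 0], 1],
  [[0, 0, 0], [0, 0, 0], 1],
])

```text
clock: 11.73
tcp_pos: [0.5032, 0.0076, 0.1076]
ee_rot: [3.085, 0.555, 0.005]
contact_force: [-0.0, -0.3, -0.8]
opening: -0.0001
```

>>> drive_tool([
  [[0, 0, 2], [0, 0, 0], 1],
  [[0, 0, 2], [0, 0, 0], 1],
  [[0, 0, 0], [0, 0, 0], 1],
])

```text
clock: 11.98
tcp_pos: [0.5024, 0.0097, 0.1024]
ee_rot: [3.084, 0.561, 0.002]
contact_force: [0.5, 0.1, 0.0]
opening: -0.0001
```

>>> drive_tool([
  [[0, 3, 2], [0, 0, 0], 1],
  [[0, 2, 2], [0, 0, 0], 1],
  [[0, 0, 0], [0, 0, 0], 1],
])

```text
clock: 12.23
tcp_pos: [0.5052, 0.0049, 0.0991]
ee_rot: [3.084, 0.561, 0.005]
contact_force: [-0.8, 0.3, 0.9]
opening: -0.0002
```

>>> drive_tool([
  [[0, 0, 1], [0, 0, 0], 1],
  [[0, 0, 0], [0, 0, 0], 1],
])

```text
clock: 12.4
tcp_pos: [0.5057, 0.0045, 0.0984]
ee_rot: [3.084, 0.56, 0.006]
contact_force: [0.0, 0.5, 0.2]
opening: -0.0001
```

```bash
python3 - <<'E'
from h import *
F=[]
for i in range(6):
    env.grab_frame("wrist"); F.append(env.read_state()["contact_force"][2])
print(np.mean(F),np.round(F,1)); goto([.506,-.269,.14])
E
```

```text
0.7106854453858804 [ 0.7  1.3  0.5  1.   0.9 -0.1]
t 12.7 tcp [0.5057 0.0045 0.0986] F [ 0.4 -0.8 -0.1] open 0.0 tool z [ 0.0054 -0.0066 -1.    ] shift mm [-95.9 256.4 -39.6]
```

The middle cap gives 0.7 N at 5.5 mm, where it gave 4–5 N before, so it is locked. Now the right one.

>>> drive_tool([
  [[0, 0, -8], [0, 0, 0], 1],
  [[0, 0, -15], [0, 0, 0], 1],
  [[0, 0, -20], [0, 0, 0], 1],
  [[-14, 36, 0], [0, 0, 0], 1],
  [[-14, 36, 0], [0, 0, 0], 1],
  [[-14, 36, 0], [0, 0, 0], 1],
  [[-13, 36, 0], [0, 0, 0], 1],
  [[-13, 36, 0], [0, 0, 0], 1],
  [[-13, 36, 0], [0, 0, 0], 1],
  [[-13, 36, 0], [0, 0, 0], 1],
  [[0, 0, 0], [0, 0, 0], 1],
  [[0, 0, 0], [0, 0, 0], 1],
])

```text
clock: 13.7
tcp_pos: [0.5094, -0.2749, 0.1526]
ee_rot: [3.076, 0.572, 0.018]
contact_force: [-1.0, 1.2, -0.5]
opening: 0.0
```

```bash
python3 -c "
from h import *
goto([.506,-.269,.106])"
```

```text
t 13.7 tcp [ 0.5094 -0.2749  0.1526] F [-1.   1.2 -0.5] open 0.0 tool z [ 0.0135 -0.0109 -0.9998] shift mm [-1.4 -7.4 46.5]
```

>>> drive_tool([
  [[-1, -3, 14], [0.01, -0.01, 0], 1],
  [[0, -3, 14], [0, 0, 0], 1],
  [[0, 0, 10], [0, 0, 0], 1],
  [[0, 0, 4], [0, 0, 0], 1],
  [[0, 0, 0], [0, 0, 0], 1],
])

```text
clock: 14.12
tcp_pos: [0.5062, -0.2655, 0.1074]
ee_rot: [3.085, 0.579, -0.004]
contact_force: [-0.7, 0.1, -0.6]
opening: 0.0003
```

>>> drive_tool([
  [[0, 0, 2], [0, 0, 0], 1],
  [[0, 0, 2], [0, 0, 0], 1],
  [[0, 0, 0], [0, 0, 0], 1],
])

```text
clock: 14.37
tcp_pos: [0.5063, -0.2631, 0.1025]
ee_rot: [3.086, 0.584, -0.006]
contact_force: [-0.2, 0.3, 0.1]
opening: -0.0
```

>>> drive_tool([
  [[0, 3, 2], [0, 0, 0], 1],
  [[0, 2, 2], [0, 0, 0], 1],
  [[0, 0, 1], [0, 0, 0], 1],
])

```text
clock: 14.62
tcp_pos: [0.5093, -0.2682, 0.0987]
ee_rot: [3.084, 0.585, -0.003]
contact_force: [0.3, -0.1, 1.5]
opening: -0.0002
```

```bash
python3 - <<'E'
from h import *
F=[]
for i in range(6):
    env.grab_frame("wrist"); F.append(env.read_state()["contact_force"][2])
print(np.mean(F),np.round(F,1)); goto([.506,-.269,.2])
E
```

```text
0.8346482624786423 [0.8 0.9 0.9 0.  1.1 1.2]
t 14.92 tcp [ 0.5091 -0.268   0.0988] F [-0.  -0.8  1.2] open -0.0 tool z [-0.0013 -0.0032 -1.    ] shift mm [-3.500e+00  1.000e-01 -1.012e+02]
```

The right cap gives 0.8 N at 5 mm, where it gave about 5 N before, so it is locked as well. I'll lift clear, check the scene and hand in.

>>> drive_tool([
  [[0, 0, -8], [0, 0, 0], 1],
  [[0, 0, -20], [0, 0, 0], 1],
  [[0, 0, -35], [0, 0, 0], 1],
  [[0, 0, -35], [0, 0, 0], 1],
  [[0, 0, 0], [0, 0, 0], 1],
  [[0, 0, 0], [0, 0, 0], 1],
])

```text
clock: 15.42
tcp_pos: [0.5069, -0.266, 0.2003]
ee_rot: [-3.084, -0.585, 0.011]
contact_force: [-0.7, 0.9, -0.2]
opening: -0.0002
```

```bash
python3 - <<'E'
from h import *
im,d=env.grab_frame("scene"); d0=np.load("pics/scene0.npy"); m=env.camera_model("scene")
K=np.array(m["intrinsics"]); Rm,_=cv2.Rodrigues(np.array(m["rvec"],float)); t=np.array(m["tvec"]).ravel()
for p in [(.447,.2355,.104),(.504,.003,.104),(.506,-.269,.104)]:
    c=Rm@p+t; u,v=(K@c)[:2]/c[2]; u,v=int(u),int(v); a=d0[v-3:v+4,u-3:u+4]; b=d[v-3:v+4,u-3:u+4]
    print((u,v),"depth before/after",np.median(a),np.median(b))
for l in ("stapler","calculator","stone"):
    print(l,[ (np.round(r["at"],3),round(r["confidence"],2)) for r in env.place_of(l,"scene")[:1]])
goto([0,0,0]); cv2.imwrite("pics/scene1.png",im)
E
```

```text
(305, 146) depth before/after 1.0648574 1.0654026
(274, 197) depth before/after 0.8942697 0.8939689
(192, 271) depth before/after 0.7234126 0.7233988
stapler [(array([ 0.73 , -0.083,  0.001]), 0.58)]
calculator [(array([0.757, 0.135, 0.002]), 0.65)]
stone [(array([ 0.75 , -0.267, -0.001]), 0.83)]
t 15.62 tcp [ 0.506  -0.2653  0.1977] F [-0.8  0.1  0.3] open -0.0 tool z [-0.0107  0.004  -0.9999] shift mm [-372.1 -430.6  204.1]
```

View pics/scene1.png

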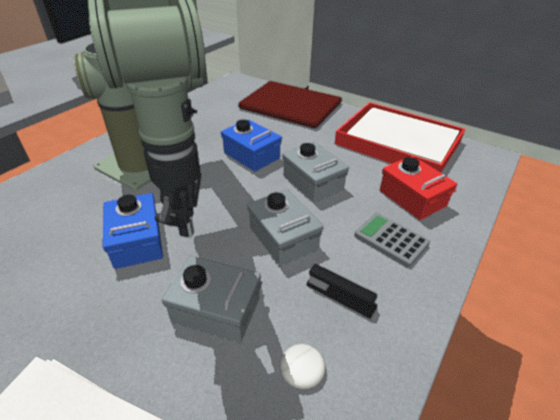

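All three caps are back at their rest height, at about (308,150), (277,201) and (194,277). The stapler, calculator and stone look unmoved, and the gripper is clear.

```bash
python3 -c "
from cell import env
print(env.sign_off())"
```

```text
the job is handed in; nothing more can be done
None
```

I handed the job in with all three grey cash boxes locked, as far as my checks can tell; sign-off gave no verdict.

- **Right and middle boxes** (caps at y ≈ -0.27 and y ≈ 0): both were unlocked, resisting with 4–5 N from about 4 mm down. I pushed each to its stop, where the force jumped to 19 N and 30 N at z ≈ 0.085, and let it rise. When I touched them again, they gave only 0.8 N and 0.7 N at about 5 mm down, so both are now locked.
- **Left box** (y ≈ 0.235): it was already locked, giving only about 0.55 N at 8 mm down. I went no deeper. The wrist picture confirmed the fingers were on its cap.

In the last check all caps were within 1 mm of their starting depth in the scene camera. The stapler, calculator and stone look unmoved in the before and after pictures, though I did not measure their starting positions separately. The gripper stood clear of everything, and no check failed or disagreed. It took about 15.6 s of the 54 s allowed.

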